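# Set up a stepped shaft on V-blocks for a run-out check

### The job

Set up the stepped steel shaft for a run-out check on the grey granite plate: stand the two matching large V-blocks upright on the plate, in line from left to right, and lay the shaft in them, a thin journal in each V with the thick middle free between the blocks and the threaded end to the left as the robot sees it. Lay the dark drilled setup block flat on the plate behind the middle of the shaft and stand the dial gauge on it, reaching forward over the shaft, so that its foot rests, pushed in, on top of the shaft's thick middle. Leave the odd small V-block where it is.

Things in the scene. Friction and masses are not known exactly. Their poses are not given: they have to be found in the camera images.
- plate_top (a point): Flat grey granite inspection plate, fixed on the bench, 165 mm (its x) by 190 mm (its y), its top 25 mm above the bench. The point is the centre of its top face; z up. Its y runs to the left as seen from the robot, to within 0.2 rad, and its x away from the robot (behind).
- vblock_a_c (a point): One of two identical steel V-blocks, upright: 44 mm wide (x, across the V), 22 mm thick (y, along the groove), 44 mm high. Right-angled V on top, 34 mm wide, 17 mm deep; a 20 mm journal lies in it with its axis 41 mm above the underside. The point is the block's centre, 22 mm above the underside. 0.26 kg. Grip it across the 44 mm sides.
- vblock_b_c (a point): The other of the two identical V-blocks: same sizes, axes and point as vblock_a_c. Either may go left or right.
- vblock_small_c (a point): An odd, smaller V-block that is not needed: 30 mm wide (x), 18 mm thick (y), 26 mm high. The point is at its centre, 13 mm above the underside. It stays where it is.
- shaft_mid (a point): Stepped steel shaft lying level along its y, 0.4 kg. The point: middle of its axis. Barrel 34 mm thick, y -25 to +25 mm; on each side a journal 20 mm thick, up to 67 mm; then at +y the thread, at -y a plain stub; ends at +92 and -80 mm. x and z may be turned about y. Starts in a wooden rest, axis 42 mm above the bench (rest's floor 10 mm high, end boards 58 mm from the middle): grip the barrel.
- shaft_thread_c (a point): The shaft's threaded end: middle of its dark thread (15 mm thick, 25 mm long), on the axis, 79.5 mm from the shaft's middle along the shaft's +y. Moves with the shaft.
- setup_block_c (a point): Dark drilled setup block lying flat: 51 mm (x) by 76 mm (y) by 25 mm high, 0.62 kg. The point is at its centre, 12.5 mm above the underside. Grip it across the 51 mm.
- gauge_grip (a point): Dial gauge stand: the point is on its upright square column (16 by 16 mm), 122 mm above the underside; column top 148 mm. Base 46 by 46 mm, 36 mm high. z up; an arm reaches along -x to the dial (42 mm round, facing -x, up to 106 mm high). 0.66 kg. Grip the column at the point. Starts on a fixed round dark plate 10 mm high at the left, dial roughly towards the robot.
- gauge_foot (a point): Underside of the gauge's foot, a flat 12 mm disc under the sprung plunger, 80 mm from the column's axis along -x of gauge_grip. Free, it hangs 29 mm above the underside of the base, 93 mm below gauge_grip; it gives up to 10 mm upwards at about 0.5 to 1 N. With the gauge on the setup block and the shaft in the large V-blocks it is pushed in about 4 mm.

How it is judged:
By the outcome, as a careful person would: the job done as asked, in the order asked, and still so for the second after the job is handed in, with the robot touching nothing.
It also fails if it takes over 138 s, if anything falls off the work surface, if the arm or the gripper's body presses on something with over 40 N, if the wrist force passes 120 N, or if a joint passes its speed limit or range.

### The arm

A 6-joint arm with a two-finger parallel gripper is mounted at the origin on the work surface; the furniture and walls round the work are solid. World frame = base frame: x ahead of the robot, y to its left, z up, the work surface at z = 0. Lengths are in m, angles in degrees, forces in N, time in s.
With the tool pointing down it reaches from about 0.35 to 0.85 m from the base axis. Payload 8.1 kg.
Tool frame: the origin (TCP) lies between the finger pads; the fingertips stand 8 mm ahead of it and the grasp point (between the pads) lies 11 mm behind it; z points along the fingers, y is the line along which they close (so a half turn about z gives the same grasp; the last joint's range is limited). The gripper opens to 93 mm and grips with 3 to 60 N. Pads are 15 mm wide; open, the fingers measure 128 mm over their backs; the gripper's body (75 mm by 188 mm) begins 65 mm behind the grasp point.
Start: joints at [72.17, 7.471, 85.268, -0, 87.261, -4.893], TCP at [0.134, 0.585, 0.227] pointing down, gripper open.
Joint ranges: [-169.43, 169.43], [-51.17, 129.36], [1.28, 143.12], [-76.62, 256.62], [0, 156.53], [-152.29, 152.29]. Speed limits (degrees/s): [136.94, 136.94, 159.86, 180, 180, 180].

### API

Orientations are given as a 3x3 rotation matrix whose columns are the frame's x, y, z axes.
In Python, from station import observe, get_image, get_calibration, workorder, cut_out, mark_of gives the robot as it stands. The module is installed in compiled form; this text tells all that it offers.
- The arm moves only by the tool apply_moves, never from a script. Its argument "moves" is a list of rows, each a list of 6 numbers: the shift along the tool's x, y, z scaled (see below), then the turn, a rotation vector about the tool's x, y, z scaled (see below). A call has 1 to 20 rows; each row shifts and turns the commanded pose from where the row before left it, along the tool's axes as they then stand; what a row does not reach is not made up. The controller multiplies each number of a shift by 0.05 m and each number of a turn by 0.5 rad. A row lasts 1/10 s, in which the tool goes at most 50 mm and 8.59 degrees, less where a joint would pass 70% of its speed; a pose out of reach is approached as far as the arm can. A call with a number of a shift or a turn outside -1 to 1 is refused whole. A call with a gripper value outside its range is refused whole. "grip" is the opening, from 0 (shut) to 1 (fully open), set as the call begins (left out, the last holds). The fingers move at their own pace and stop on an object; "grip_force" is the grip in N (left out, the last holds). Time passes only in rows, so rows that do not move let the fingers close. It gives the time, the measured TCP pose, the force, the opening and the grip force at its end, in the units of the state.
- observe(): the state, without advancing time (a new reading comes with each control period).
- get_image(name): name is "side" or "top" or "wrist"; returns (picture, depth): 384x512x3 uint8, blue, green, red; 384x512 float32, m along the optical axis (not along the pixel's ray), 0 where there is no reading.
- get_calibration(name): a dict with "vfov" (degrees; the focal length in pixels is half the picture's height over the tangent of half this angle, whatever the lens; pixels are square), "cx", "cy" (the principal point, pixels), "position" and "rotation" of the camera in the world; the wrist camera has in their place "T_tool_cam" (4x4, takes a point from camera to tool coordinates, whose origin is the TCP and whose axes are the flange's). Camera axes: x right, y down, z forward; pixel columns grow to the right and rows downward; lengths in m; the calibration is good to about 2 mm. The wrist camera is an equidistant fisheye: a pixel r from the principal point sees the ray r / f radians off the axis. A picture is of the moment at which its call begins: read the wrist's pose just before it. get_calibration takes no time and is no camera call.
- workorder.finish_job(): hands the job in; it is judged then, once.
Trained networks look in the newest picture that a camera, given by its name, has taken for a name from the list of things; names that differ only in an ending like _2 or _b are one class to them, and where a whole thing is asked for, a point or a joint stands for the part that bears it (a point fixed in the world has none). Each returns a list of dicts, best first, with "score" (0 to 1); they miss things now and then, are a little off and sometimes report something else, mostly with a low value. They report only what shows in the picture. A call takes as long as a camera call.
- cut_out(target, camera): "region" (384x512 bool, what is visible of it) and "uv" ([column, row] in pixels, amid what is visible of it).
- mark_of(target, camera): "uv" ([column, row] in pixels: a listed point, or the origin of a listed thing).
The state is a dict: "time_s": time; "qpos": joint angles; "joint_vel": joint speeds; "tau": joint torques, N m; "eef_pos": TCP position; "tcp_rot": TCP orientation; "wrist_force": force on the tool from outside, world axes, zero at the start; "ft_torque": the same for the moment, N m; "grip_width": finger opening in m; "finger_force": force on a finger pad.
Only numpy, scipy, OpenCV 4.12 (cv2) and the standard library are available. Lean on these libraries where they do the work, as an engineer would, in place of code of your own. Each camera call takes 0.05 s, during which the arm holds its last target. There are 200 camera calls.

## Working session

There is one attempt and no reset: what is moved stays moved. The work goes in short steps, Python scripts to look and compute and a tool call to move; the robot and the scene stay as the last step left them, time stands still between calls to the robot, and variables do not carry over. Pictures are saved under pics/ and viewed, at most 14 in all, crops included, and the job is handed in when it is done.

Besides the shell and the picture viewer there is one more tool, called by a JSON object that holds its "fn" and its "kwargs". apply_moves: Moves the arm, as the interface text tells. Shifts and turns lie within -1 to 1; 1 stands for 0.05 m of shift or 0.5 rad of turn. Its arguments: {"type":"object","properties":{"moves":{"type":"array","items":{"type":"array","items":{"type":"number"}}},"grip":{"type":"number"},"grip_force":{"type":"number"}},"required":["moves"]}

```bash
mkdir -p pics; cat > h.py <<'E'
import numpy as np, cv2
from station import *
def cam(name):
    c=get_calibration(name); f=192/np.tan(np.radians(c['vfov'])/2)
    if name=='wrist':
        s=observe(); T=np.eye(4); T[:3,:3]=s['tcp_rot']; T[:3,3]=s['eef_pos']; T=T@np.array(c['T_tool_cam'])
        return c,f,T[:3,:3],T[:3,3]
    return c,f,np.array(c['rotation']),np.array(c['position'])
def rays(c,f,uv,fish):
    uv=np.asarray(uv,float); d=(uv-[c['cx'],c['cy']])/f
    if fish:
        r=np.linalg.norm(d,axis=-1,keepdims=True)+1e-9; d=d/r*np.tan(r)
    return np.concatenate([d,np.ones(d.shape[:-1]+(1,))],-1)
def snap(name,save=None):
    k=cam(name); im,dp=get_image(name)
    if save: cv2.imwrite('pics/'+save,im)
    return k,im,dp
def cloud(k,dp,name):
    c,f,R,p=k; v,u=np.mgrid[:384,:512]
    P=rays(c,f,np.stack([u,v],-1),name=='wrist')*dp[...,None]
    return P@R.T+p
def onplane(k,uv,z,name):
    c,f,R,p=k; d=rays(c,f,uv,name=='wrist')@R.T
    return p+d*((z-p[2])/d[...,2])[...,None]
def state():
    s=observe(); print(s['time_s'],np.round(s['eef_pos'],4),np.round(s['tcp_rot'],3).tolist(),s['grip_width'],np.round(s['wrist_force'],1),np.round(s['qpos'],1))
E
python3 - <<'E'
from h import *
state()
for n in ['top','side','wrist']:
    k,im,dp=snap(n,n+'0.png'); P=cloud(k,dp,n)
    print(n,np.round(k[2],2).tolist(),np.round(k[3],3),k[1])
    for t in ['plate_top','vblock_a_c','vblock_small_c','shaft_mid','shaft_thread_c','setup_block_c','gauge_grip','gauge_foot']:
        for m in mark_of(t,n)[:3]:
            u,v=np.clip(np.round(m['uv']).astype(int),0,[511,383]); print(t,round(m['score'],2),np.round(m['uv'],1),np.round(P[v,u],3))
E
```

```text
0.0 [0.1341 0.5843 0.2256] [[-0.975, 0.224, -0.001], [0.224, 0.975, -0.002], [0.0, -0.002, -1.0]] 0.09306942518250694 [-0.9 -0.3  0.1] [72.2  7.5 85.3 -0.  87.3 -4.9]
top [[0.01, -0.99, 0.12], [-1.0, -0.01, -0.0], [0.01, -0.12, -0.99]] [ 0.362 -0.009  0.99 ] 374.4923566090224
plate_top 0.94 [243.2 191.4] [0.481 0.01  0.029]
vblock_a_c 0.71 [171.6 181.7] [0.503 0.193 0.032]
vblock_small_c 0.47 [317.7 210.7] [ 0.431 -0.186  0.019]
shaft_mid 0.56 [373.3 229.6] [ 0.382 -0.315  0.057]
shaft_thread_c 0.67 [317.9 208.2] [ 0.439 -0.184  0.027]
shaft_thread_c 0.44 [344.8 220.5] [ 0.407 -0.247  0.052]
setup_block_c 0.74 [318.9 169.8] [ 0.54  -0.191  0.014]
gauge_grip 0.73 [110.5 196.9] [0.452 0.313 0.134]
side [[0.92, -0.25, 0.3], [-0.39, -0.59, 0.71], [-0.0, -0.76, -0.64]] [ 0.093 -0.879  0.915] 479.18026813662954
plate_top 0.89 [261.8 210.1] [0.483 0.009 0.026]
vblock_a_c 0.54 [244.5 166.4] [0.51  0.21  0.028]
vblock_small_c 0.55 [270.8 268.7] [ 0.425 -0.183  0.013]
shaft_mid 0.73 [282.2 312.4] [ 0.382 -0.334  0.055]
shaft_thread_c 0.39 [275.  281.2] [ 0.405 -0.247  0.049]
setup_block_c 0.68 [315.3 257. ] [ 0.536 -0.2    0.026]
setup_block_c 0.67 [258.4 211.4] [0.471 0.009 0.026]
gauge_grip 0.6 [210.5 120.2] [0.443 0.311 0.15 ]
gauge_grip 0.48 [260.  211.1] [0.476 0.007 0.026]
wrist [[0.22, 0.94, 0.24], [0.97, -0.22, -0.06], [-0.0, 0.25, -0.97]] [0.068 0.6   0.384] 297.3186396354542
```

```bash
python3 -c "
import cv2,numpy as np
cv2.imwrite('pics/ts.png',cv2.resize(cv2.imread('pics/top0.png'),(800,600)))"
```

```text
(no output)
```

View pics/ts.png

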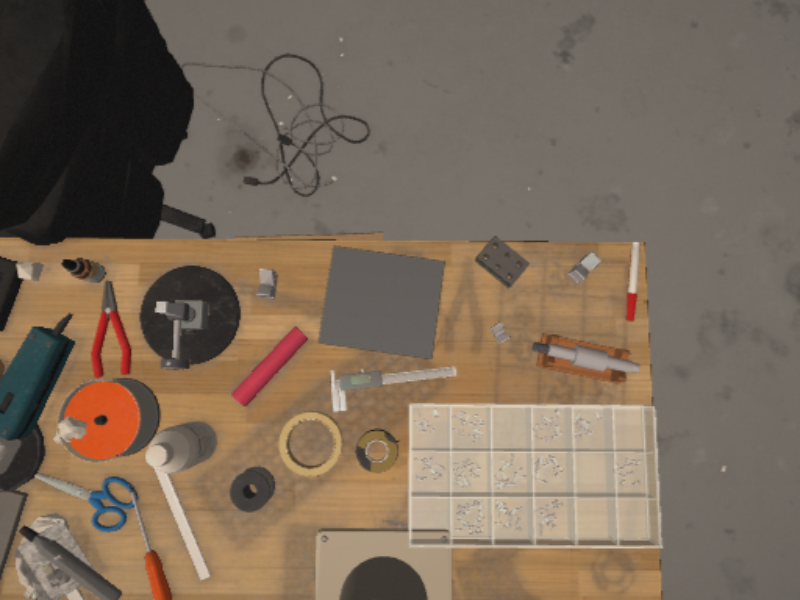

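View pics/side0.png

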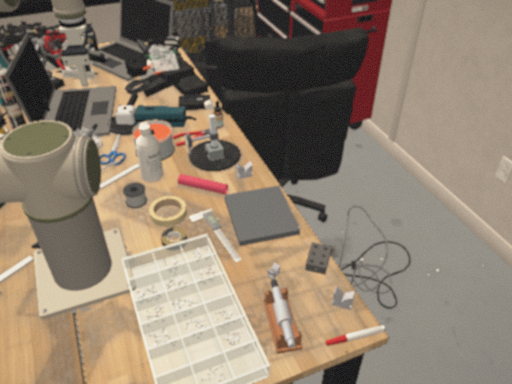

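```bash
cat >> h.py <<'E'
def plan(xyz,yaw=None,step=0.035):
    """rows (grouped) to reach TCP xyz with tool down and tool-x heading yaw(deg)"""
    from scipy.spatial.transform import Rotation as Ro
    s=observe(); R=np.array(s['tcp_rot']); p=np.array(s['eef_pos'])
    if yaw is None: yaw=np.degrees(np.arctan2(R[1,0],R[0,0]))
    a=np.radians(yaw); Rt=np.array([[np.cos(a),np.sin(a),0],[np.sin(a),-np.cos(a),0],[0,0,-1.]])
    w=Ro.from_matrix(R.T@Rt).as_rotvec(); n=int(max(1,np.ceil(np.linalg.norm(w)/.148)))
    print('turn x%d'%n,np.round(w/.5/n,3).tolist(), 'deg',np.round(np.degrees(w),1))
    d=Rt.T@(np.array(xyz)-p); m=int(max(1,np.ceil(np.linalg.norm(d)/step)))
    print('shift x%d'%m,np.round(d/.05/m,3).tolist(),'total mm',np.round(d*1000,1))
E
python3 - <<'E'
from h import *
plan([.45,.16,.34],90)
E
```

```text
turn x10 [-0.0, 0.0, 0.269] deg [-0.   0.  77.1]
shift x16 [-0.531, 0.395, -0.142] total mm [-424.8  315.7 -113.4]
```

{"fn": "apply_moves", "kwargs": {"moves": [[0, 0, -0.227, 0, 0, 0.269], [0, 0, -0.227, 0, 0, 0.269], [0, 0, -0.227, 0, 0, 0.269], [0, 0, -0.227, 0, 0, 0.269], [0, 0, -0.227, 0, 0, 0.269], [0, 0, -0.227, 0, 0, 0.269], [0, 0, -0.227, 0, 0, 0.269], [0, 0, -0.227, 0, 0, 0.269], [0, 0, -0.227, 0, 0, 0.269], [0, 0, -0.227, 0, 0, 0.269]]}}

```text
time_s: 2.35
eef_pos: [0.1343, 0.5848, 0.3406]
tcp_rot: [[0.005, 1.0, 0.0], [1.0, -0.005, 0.0], [0.0, 0.0, -1.0]]
wrist_force: [1.1, -0.6, 0.2]
grip_width: 0.0928
finger_force: 0.0
```

{"fn": "apply_moves", "kwargs": {"moves": [[-0.607, 0.45, 0, 0, 0, 0], [-0.607, 0.45, 0, 0, 0, 0], [-0.607, 0.45, 0, 0, 0, 0], [-0.607, 0.45, 0, 0, 0, 0], [-0.607, 0.45, 0, 0, 0, 0], [-0.607, 0.45, 0, 0, 0, 0], [-0.607, 0.45, 0, 0, 0, 0], [-0.607, 0.45, 0, 0, 0, 0], [-0.607, 0.45, 0, 0, 0, 0], [-0.607, 0.45, 0, 0, 0, 0], [-0.607, 0.45, 0, 0, 0, 0], [-0.607, 0.45, 0, 0, 0, 0], [-0.607, 0.45, 0, 0, 0, 0], [-0.607, 0.45, 0, 0, 0, 0], [0, 0, 0, 0, 0, 0], [0, 0, 0, 0, 0, 0]]}}

```text
time_s: 3.95
eef_pos: [0.4495, 0.1594, 0.34]
tcp_rot: [[0.002, 1.0, -0.0], [1.0, -0.002, 0.0], [0.0, -0.0, -1.0]]
wrist_force: [-0.7, 0.2, 0.3]
grip_width: 0.0933
finger_force: 0.0
```

```bash
cat > look.py <<'E'
from h import *
import sys
state()
n='wrist'
k,im,dp=snap(n); P=cloud(k,dp,n)
np.savez('last.npz',P=P,im=im)
for t in sys.argv[2:]:
    for m in mark_of(t,n)[:3]:
        u,v=np.clip(np.round(m['uv']).astype(int),0,[511,383]); print(t,round(m['score'],2),np.round(m['uv'],1),np.round(P[v,u],3))
cv2.imwrite('pics/'+sys.argv[1],cv2.resize(im,(800,600),interpolation=cv2.INTER_CUBIC))
E
python3 look.py w1.png plate_top vblock_a_c gauge_grip gauge_foot setup_block_c shaft_mid
```

```text
3.95 [0.4495 0.1594 0.34  ] [[0.002, 1.0, -0.0], [1.0, -0.002, 0.0], [0.0, -0.0, -1.0]] 0.09325465096068 [-0.7  0.2  0.3] [ 13.3 -12.8  93.2   0.   99.6  13.5]
plate_top 0.67 [274.2 249.6] [0.479 0.004 0.026]
vblock_a_c 0.85 [291.3 136.5] [0.503 0.201 0.03 ]
gauge_grip 0.85 [258.4  42.7] [0.451 0.316 0.158]
setup_block_c 0.45 [301.1 331.4] [0.46  0.182 0.445]
shaft_mid 0.38 [303.1 329.2] [0.461 0.181 0.443]
```

View pics/w1.png

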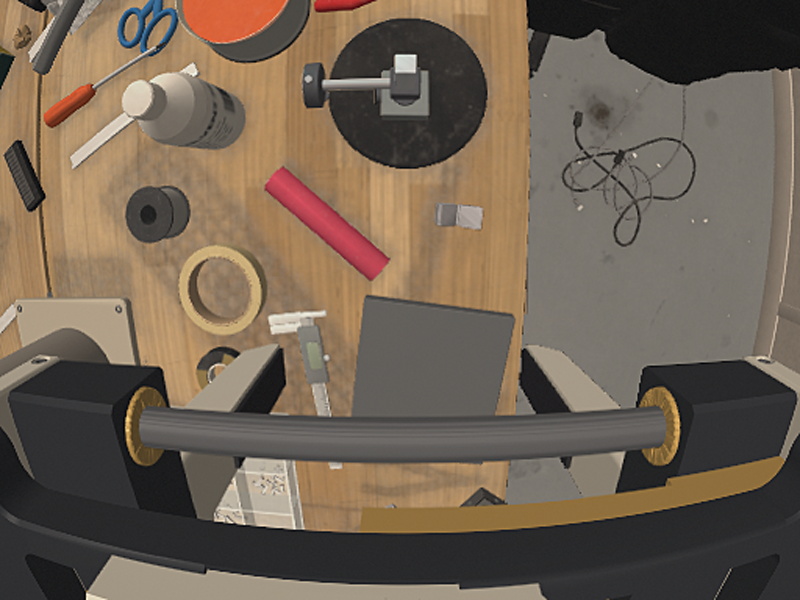

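```bash
cat > fit.py <<'E'
from h import *
def fit(t,zlo,zhi,n='wrist',idx=0,new=False):
    d=np.load('last.npz'); P=d['P']
    out=[]
    for c in cut_out(t,n)[:2]:
        Q=P[c['region']]; Q=Q[(Q[:,2]>zlo)&(Q[:,2]<zhi)]
        if len(Q)<20: continue
        (a,b),(w,h),ang=cv2.minAreaRect((Q[:,:2]*1000).astype(np.float32))
        print(t,round(c['score'],2),'n',len(Q),'ctr',round(a,1),round(b,1),'size',round(w,1),round(h,1),'ang',round(ang,1),'z',np.round(np.percentile(Q[:,2],[2,25,50,75,98])*1000,1))
        out.append(Q)
    return out
E
python3 - <<'E'
from fit import *
fit('plate_top',.015,.035); Q=fit('vblock_a_c',.01,.06)[0]; fit('vblock_a_c',.034,.06)
fit('gauge_grip',.025,.2);fit('gauge_grip',.04,.052);fit('gauge_grip',.135,.2)
P=np.load('last.npz')['P'].reshape(-1,3)
m=(abs(P[:,2]-.025)<.004)&(abs(P[:,0]-.48)<.13)&(abs(P[:,1]-0.03)<.125)
(a,b),wh,ang=cv2.minAreaRect((P[m][:,:2]*1000).astype(np.float32));print(a,b,wh,ang,m.sum(),P[m][:,2].mean())
im=np.load('last.npz')['im']
cv2.imwrite('pics/c1.png',cv2.resize(im[5:155,190:340],(600,600),interpolation=cv2.INTER_CUBIC))
E
```

```text
plate_top 0.7 n 6547 ctr 480.6 30.5 size 140.9 164.5 ang 82.1 z [22.2 23.8 24.4 25.  26.1]
vblock_a_c 0.94 n 418 ctr 506.1 198.7 size 22.0 45.4 ang 84.4 z [19.4 31.4 36.7 41.8 44.4]
vblock_a_c 0.94 n 267 ctr 506.2 198.7 size 22.0 45.3 ang 84.4 z [34.2 37.2 40.5 42.5 44.6]
468.9484558105469 31.26507568359375 (235.41954040527344, 189.34738159179688) 82.68832397460938 6731 0.024441403545071322
```

View pics/c1.png

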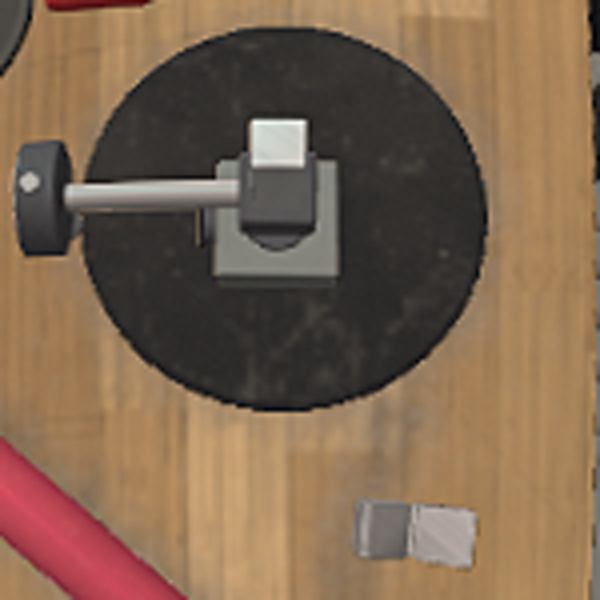

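```bash
python3 - <<'E'
from h import *
plan([.5061,.1987,.10],84.4)
E
```

```text
turn x1 [-0.0, 0.0, 0.196] deg [-0.   0.   5.6]
shift x8 [0.11, 0.132, 0.6] total mm [ 44.   52.8 240.1]
```

{"fn": "apply_moves", "kwargs": {"moves": [[0, 0, 0, 0, 0, 0.196], [0.11, 0.132, 0.6, 0, 0, 0], [0.11, 0.132, 0.6, 0, 0, 0], [0.11, 0.132, 0.6, 0, 0, 0], [0.11, 0.132, 0.6, 0, 0, 0], [0.11, 0.132, 0.6, 0, 0, 0], [0.11, 0.132, 0.6, 0, 0, 0], [0.11, 0.132, 0.6, 0, 0, 0], [0.11, 0.132, 0.6, 0, 0, 0], [0, 0, 0.6, 0, 0, 0], [0, 0, 0.6, 0, 0, 0], [0, 0, 0.4, 0, 0, 0], [0, 0, 0.18, 0, 0, 0], [0, 0, 0, 0, 0, 0], [0, 0, 0, 0, 0, 0]]}}

```text
time_s: 6.1
eef_pos: [0.5067, 0.1987, 0.0118]
tcp_rot: [[0.098, 0.995, 0.001], [0.995, -0.098, 0.0], [0.0, 0.001, -1.0]]
wrist_force: [-0.3, -0.7, -0.4]
grip_width: 0.0928
finger_force: 0.0
```

{"fn": "apply_moves", "kwargs": {"moves": [[0, 0, 0, 0, 0, 0], [0, 0, 0, 0, 0, 0], [0, 0, 0, 0, 0, 0], [0, 0, 0, 0, 0, 0], [0, 0, 0, 0, 0, 0], [0, 0, 0, 0, 0, 0], [0, 0, 0, 0, 0, 0], [0, 0, 0, 0, 0, 0], [0, 0, 0, 0, 0, 0], [0, 0, 0, 0, 0, 0]], "grip": 0, "grip_force": 25}}

```text
time_s: 7.1
eef_pos: [0.5061, 0.1985, 0.0111]
tcp_rot: [[0.098, 0.995, -0.0], [0.995, -0.098, -0.0], [-0.0, -0.0, -1.0]]
wrist_force: [-0.2, 0.2, 0.8]
grip_width: 0.0438
finger_force: 25.0
```

```bash
python3 - <<'E'
from h import *
state()
plan([.4459,.0570,.11],82.1)
E
```

```text
7.1 [0.5061 0.1985 0.0111] [[0.098, 0.995, -0.0], [0.995, -0.098, -0.0], [-0.0, -0.0, -1.0]] 0.04378097179841634 [-0.2  0.2  0.8] [ 16.   11.2 105.   -0.   63.8  21.6]
turn x1 [-0.0, 0.0, 0.08] deg [-0.   0.   2.3]
shift x6 [-0.495, -0.134, -0.33] total mm [-148.4  -40.2  -98.9]
```

{"fn": "apply_moves", "kwargs": {"moves": [[0, 0, -0.4, 0, 0, 0], [0, 0, -0.78, 0, 0, 0], [0, 0, -0.8, 0, 0, 0.08], [-0.594, -0.161, 0, 0, 0, 0], [-0.594, -0.161, 0, 0, 0, 0], [-0.594, -0.161, 0, 0, 0, 0], [-0.594, -0.161, 0, 0, 0, 0], [-0.594, -0.161, 0, 0, 0, 0], [0, 0, 0, 0, 0, 0], [0, 0, 0.5, 0, 0, 0], [0, 0, 0.5, 0, 0, 0], [0, 0, 0.2, 0, 0, 0], [0, 0, 0.1, 0, 0, 0], [0, 0, 0.1, 0, 0, 0], [0, 0, 0, 0, 0, 0], [0, 0, 0, 0, 0, 0]]}}

```text
time_s: 8.7
eef_pos: [0.4466, 0.0571, 0.0409]
tcp_rot: [[0.137, 0.991, 0.001], [0.991, -0.137, 0.0], [0.0, 0.001, -1.0]]
wrist_force: [0.2, -0.3, -2.5]
grip_width: 0.0441
finger_force: 25.0
```

```bash
python3 - <<'E'
from h import *
state()
plan([.4459,.0570,.036],82.1)
E
```

```text
8.7 [0.4466 0.0571 0.0409] [[0.137, 0.991, 0.001], [0.991, -0.137, 0.0], [0.0, 0.001, -1.0]] 0.044116736902688566 [ 0.2 -0.3 -2.5] [  0.7  -5.8 119.    0.   66.7   8.7]
turn x1 [0.002, -0.0, -0.0] deg [ 0.1 -0.  -0. ]
shift x1 [-0.003, -0.013, 0.098] total mm [-0.2 -0.6  4.9]
```

{"fn": "apply_moves", "kwargs": {"moves": [[0, 0, 0.04, 0, 0, 0], [0, 0, 0.03, 0, 0, 0], [0, 0, 0.02, 0, 0, 0], [0, 0, 0, 0, 0, 0], [0, 0, 0, 0, 0, 0]]}}

```text
time_s: 9.2
eef_pos: [0.4461, 0.0569, 0.0361]
tcp_rot: [[0.138, 0.99, 0.0], [0.99, -0.138, 0.0], [0.0, 0.0, -1.0]]
wrist_force: [-1.9, 0.8, 3.7]
grip_width: 0.0438
finger_force: 25.0
```

{"fn": "apply_moves", "kwargs": {"moves": [[0, 0, 0, 0, 0, 0], [0, 0, 0, 0, 0, 0], [0, 0, 0, 0, 0, 0], [0, 0, 0, 0, 0, 0], [0, 0, -0.4, 0, 0, 0], [0, 0, -0.8, 0, 0, 0], [-0.3, 0, -0.8, 0, 0, 0], [-0.5, 0, -0.8, 0, 0, 0], [-0.7, 0, -0.8, 0, 0, 0], [-0.7, 0, -0.8, 0, 0, 0], [-0.7, 0, -0.8, 0, 0, 0], [-0.7, 0, -0.8, 0, 0, 0], [-0.7, 0, 0, 0, 0, 0], [-0.7, 0, 0, 0, 0, 0], [-0.7, 0, 0, 0, 0, 0], [-0.7, 0, 0, 0, 0, 0], [0, 0, 0, 0, 0, 0], [0, 0, 0, 0, 0, 0]], "grip": 1}}

```text
time_s: 11.0
eef_pos: [0.4027, -0.2521, 0.3258]
tcp_rot: [[0.139, 0.99, -0.0], [0.99, -0.139, 0.001], [0.001, -0.001, -1.0]]
wrist_force: [0.1, 0.1, -0.5]
grip_width: 0.0932
finger_force: 0.0
```

```bash
python3 look.py w2.png plate_top vblock_a_c vblock_small_c setup_block_c shaft_mid shaft_thread_c
```

```text
11.0 [ 0.4027 -0.2521  0.3258] [[0.139, 0.99, -0.0], [0.99, -0.139, 0.001], [0.001, -0.001, -1.0]] 0.09323391977068965 [ 0.1  0.1 -0.5] [-38.3 -13.1  95.    0.   98.2 -30.2]
plate_top 0.33 [266.6 122.1] [ 0.427 -0.192  0.016]
vblock_small_c 0.68 [267.2 119.3] [ 0.428 -0.187  0.008]
setup_block_c 0.66 [337.7 113.5] [ 0.541 -0.192  0.015]
shaft_mid 0.86 [254.5 214.1] [ 0.388 -0.323  0.059]
shaft_thread_c 0.72 [258.9 164.3] [ 0.406 -0.251  0.048]
```

View pics/w2.png

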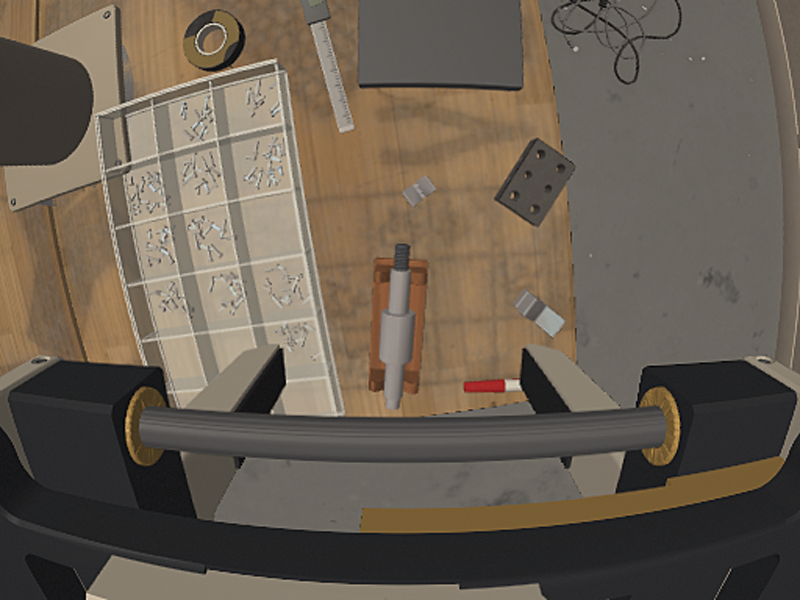

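```bash
python3 - <<'E'
from fit import *
fit('vblock_b_c',.025,.06); fit('setup_block_c',.018,.04); fit('shaft_mid',.045,.07); fit('vblock_small_c',.015,.04)
P=np.load('last.npz')['P'][185:215,325:368].reshape(-1,3)
for zl in (.01,.02,.03):
    Q=P[(P[:,2]>zl)&(P[:,2]<.06)];print(len(Q),cv2.minAreaRect((Q[:,:2]*1000).astype(np.float32)),Q[:,2].max())
    C=np.cov(Q[:,:2].T);w,v=np.linalg.eigh(C);print(np.degrees(np.arctan2(v[1],v[0])),Q.mean(0))
# shaft axis: points on barrel tops
P=np.load('last.npz')['P'][145:265,235:280].reshape(-1,3)
Q=P[(P[:,2]>.046)&(P[:,2]<.07)];w,v=np.linalg.eigh(np.cov(Q[:,:2].T));print('shaft',Q.mean(0),np.degrees(np.arctan2(v[1],v[0])))
B=P[(P[:,2]>.0535)&(P[:,2]<.07)];print(len(B),cv2.minAreaRect((B[:,:2]*1000).astype(np.float32)),B[:,2].max())
E
```

```text
vblock_b_c 0.68 n 365 ctr 537.5 -331.9 size 22.3 44.0 ang 47.8 z [26.2 32.1 36.6 41.4 44.5]
setup_block_c 0.79 n 1384 ctr 548.1 -196.4 size 77.0 52.1 ang 50.3 z [20.4 24.  24.6 25.3 26.5]
shaft_mid 0.7 n 1421 ctr 387.8 -323.5 size 170.2 32.5 ang 78.5 z [45.7 48.7 51.  55.7 59. ]
vblock_small_c 0.46 n 201 ctr 427.9 -191.5 size 29.6 18.5 ang 30.6 z [15.6 18.6 22.5 24.7 26.3]
vblock_small_c 0.39 n 5789 ctr 471.8 -40.6 size 98.0 164.9 ang 82.6 z [21.7 23.6 24.2 24.9 26.2]
430 ((537.9590454101562, -332.2718200683594), (22.71503448486328, 44.72511291503906), 46.55647277832031) 0.045168713772414715
[-132.2873646  137.7126354] [ 0.53595003 -0.33049758  0.03397249]
401 ((537.9590454101562, -332.2718200683594), (22.71503448486328, 44.72511291503906), 46.55647277832031) 0.045168713772414715
[-132.49457746  137.50542254] [ 0.53670735 -0.33130899  0.03546696]
312 ((537.8854370117188, -332.35546875), (22.7532901763916, 44.59895324707031), 47.012725830078125) 0.045168713772414715
[-132.6462142  137.3537858] [ 0.53779825 -0.33220369  0.03807205]
shaft [ 0.38792741 -0.32197461  0.05201333] [168.49614343  78.49614343]
469 ((388.99676513671875, -315.80078125), (75.2444839477539, 24.538833618164062), 78.46427917480469) 0.059756863844871444
```

```bash
python3 - <<'E'
from h import *
plan([.5378,-.332,.08],47.4)
E
```

```text
turn x5 [0.0, 0.0, 0.242] deg [ 0.   0.  34.7]
shift x9 [0.071, 0.341, 0.547] total mm [ 31.9 153.6 246.2]
```

{"fn": "apply_moves", "kwargs": {"moves": [[0, 0, 0, 0, 0, 0.242], [0, 0, 0, 0, 0, 0.242], [0, 0, 0, 0, 0, 0.242], [0, 0, 0, 0, 0, 0.242], [0, 0, 0, 0, 0, 0.242], [0.091, 0.439, 0.3, 0, 0, 0], [0.091, 0.439, 0.6, 0, 0, 0], [0.091, 0.439, 0.6, 0, 0, 0], [0.091, 0.439, 0.7, 0, 0, 0], [0.091, 0.439, 0.7, 0, 0, 0], [0.091, 0.439, 0.7, 0, 0, 0], [0.091, 0.439, 0.7, 0, 0, 0], [0, 0, 0.63, 0, 0, 0], [0, 0, 0.6, 0, 0, 0], [0, 0, 0.5, 0, 0, 0], [0, 0, 0.2, 0, 0, 0], [0, 0, 0.08, 0, 0, 0], [0, 0, 0, 0, 0, 0], [0, 0, 0, 0, 0, 0]]}}

```text
time_s: 13.45
eef_pos: [0.5388, -0.3331, 0.0125]
tcp_rot: [[0.676, 0.736, 0.002], [0.736, -0.676, -0.002], [0.0, 0.003, -1.0]]
wrist_force: [-0.5, 0.3, 1.0]
grip_width: 0.0929
finger_force: 0.0
```

```bash
python3 - <<'E'
from h import *
state()
plan([.5378,-.332,.011],47.4)
E
```

```text
13.45 [ 0.5388 -0.3331  0.0125] [[0.676, 0.736, 0.002], [0.736, -0.676, -0.002], [0.0, 0.003, -1.0]] 0.09288385004027078 [-0.5  0.3  1. ] [-36.4  23.3  89.9  -0.   66.6   6.2]
turn x1 [0.005, -0.001, 0.001] deg [ 0.2 -0.   0. ]
shift x1 [0.002, -0.029, 0.03] total mm [ 0.1 -1.4  1.5]
```

{"fn": "apply_moves", "kwargs": {"moves": [[0, 0, 0, 0, 0, 0], [0, 0, 0, 0, 0, 0], [0, 0, 0, 0, 0, 0], [0, 0, 0, 0, 0, 0], [0, 0, 0, 0, 0, 0], [0, 0, 0, 0, 0, 0], [0, 0, 0, 0, 0, 0], [0, 0, 0, 0, 0, 0], [0, 0, -0.3, 0, 0, 0], [0, 0, -0.7, 0, 0, 0], [0, 0, -0.8, 0, 0, -0.242], [0, 0, -0.6, 0, 0, -0.242], [0, 0, 0, 0, 0, -0.242], [0, 0, 0, 0, 0, -0.242], [0, 0, 0, 0, 0, -0.242], [0, 0, 0, 0, 0, 0]], "grip": 0, "grip_force": 25}}

```text
time_s: 15.05
eef_pos: [0.5376, -0.3322, 0.1315]
tcp_rot: [[0.136, 0.991, 0.0], [0.991, -0.136, -0.0], [-0.0, 0.0, -1.0]]
wrist_force: [0.4, -0.3, -2.4]
grip_width: 0.044
finger_force: 24.9
```

```bash
python3 - <<'E'
from h import *
state()
plan([.4334,-.0342,.12],82.05)
E
```

```text
15.05 [ 0.5376 -0.3322  0.1315] [[0.136, 0.991, 0.0], [0.991, -0.136, -0.0], [-0.0, 0.0, -1.0]] 0.04403019140591112 [ 0.4 -0.3 -2.4] [-36.4  15.8  85.9   0.   78.3 -28.6]
turn x1 [0.001, 0.0, 0.005] deg [0.  0.  0.2]
shift x10 [0.562, -0.289, 0.023] total mm [ 280.8 -144.5   11.5]
```

{"fn": "apply_moves", "kwargs": {"moves": [[0.562, -0.289, 0.023, 0, 0, 0], [0.562, -0.289, 0.023, 0, 0, 0], [0.562, -0.289, 0.023, 0, 0, 0], [0.562, -0.289, 0.023, 0, 0, 0], [0.562, -0.289, 0.023, 0, 0, 0], [0.562, -0.289, 0.023, 0, 0, 0], [0.562, -0.289, 0.023, 0, 0, 0], [0.562, -0.289, 0.023, 0, 0, 0], [0.562, -0.289, 0.023, 0, 0, 0], [0.562, -0.289, 0.023, 0, 0, 0], [0, 0, 0.2, 0, 0, 0], [0, 0, 0.5, 0, 0, 0], [0, 0, 0.5, 0, 0, 0], [0, 0, 0.3, 0, 0, 0], [0, 0, 0, 0, 0, 0], [0, 0, 0, 0, 0, 0]]}}

```text
time_s: 16.65
eef_pos: [0.4333, -0.0344, 0.0445]
tcp_rot: [[0.14, 0.99, -0.0], [0.99, -0.14, -0.0], [-0.0, -0.0, -1.0]]
wrist_force: [-0.9, 0.3, -1.9]
grip_width: 0.0439
finger_force: 24.9
```

```bash
python3 - <<'E'
from h import *
state()
plan([.4334,-.0342,.0361],82.05)
E
```

```text
16.65 [ 0.4333 -0.0344  0.0445] [[0.14, 0.99, -0.0], [0.99, -0.14, -0.0], [-0.0, -0.0, -1.0]] 0.043889953175254 [-0.9  0.3 -1.9] [-11.3  -8.7 121.2  -0.   67.5  -3.3]
turn x1 [-0.001, 0.0, -0.003] deg [-0.   0.  -0.1]
shift x1 [0.003, 0.002, 0.168] total mm [0.2 0.1 8.4]
```

{"fn": "apply_moves", "kwargs": {"moves": [[0, 0, 0.06, 0, 0, 0], [0, 0, 0.05, 0, 0, 0], [0, 0, 0.03, 0, 0, 0], [0, 0, 0.02, 0, 0, 0], [0, 0, 0.01, 0, 0, 0], [0, 0, 0, 0, 0, 0], [0, 0, 0, 0, 0, 0]]}}

```text
time_s: 17.35
eef_pos: [0.4332, -0.0341, 0.0357]
tcp_rot: [[0.138, 0.99, 0.0], [0.99, -0.138, 0.0], [0.0, 0.0, -1.0]]
wrist_force: [-0.7, 0.0, -3.6]
grip_width: 0.0437
finger_force: 24.9
```

{"fn": "apply_moves", "kwargs": {"moves": [[0, 0, 0, 0, 0, 0], [0, 0, 0, 0, 0, 0], [0, 0, 0, 0, 0, 0], [0, 0, 0, 0, 0, 0], [0, 0, -0.4, 0, 0, 0], [0, 0, -0.8, 0, 0, 0], [0, 0, -0.9, 0, 0, 0], [0, 0, -0.9, 0, 0, 0], [0, 0, -0.9, 0, 0, 0], [-0.5, 0, 0, 0, 0, 0], [-0.5, 0, 0, 0, 0, 0], [0, 0, 0, 0, 0, 0], [0, 0, 0, 0, 0, 0], [0, 0, 0, 0, 0, 0]], "grip": 1}}

```text
time_s: 18.75
eef_pos: [0.4262, -0.083, 0.2303]
tcp_rot: [[0.138, 0.99, -0.0], [0.99, -0.138, 0.001], [0.0, -0.001, -1.0]]
wrist_force: [0.2, -0.5, -0.4]
grip_width: 0.0927
finger_force: 0.0
```

```bash
python3 look.py w3.png vblock_a_c plate_top; python3 - <<'E'
from fit import *
fit('vblock_a_c',.055,.075); fit('plate_top',.018,.03)
d=np.load('last.npz');P=d['P'].reshape(-1,3)
for y in (.057,-.034):
    m=(P[:,2]>.055)&(P[:,2]<.075)&(abs(P[:,1]-y)<.03)&(abs(P[:,0]-.44)<.04)
    Q=P[m];print(len(Q),cv2.minAreaRect((Q[:,:2]*1000).astype(np.float32)) if len(Q) else 0,Q[:,2].max())
plan([.388,-.322,.12],78.5)
E
```

```text
18.75 [ 0.4262 -0.083   0.2303] [[0.138, 0.99, -0.0], [0.99, -0.138, 0.001], [0.0, -0.001, -1.0]] 0.09271882508257326 [ 0.2 -0.5 -0.4] [-17.8 -19.2 109.7   0.   89.5  -9.9]
vblock_a_c 0.91 [257.1  57.8] [0.445 0.055 0.046]
plate_top 0.95 [288.3  95.3] [0.477 0.009 0.025]
vblock_a_c 0.91 n 702 ctr 446.3 56.4 size 22.9 43.9 ang 82.5 z [55.3 59.1 63.5 67.3 69.2]
plate_top 0.79 n 17692 ctr 477.7 6.5 size 189.6 165.4 ang 82.3 z [22.7 23.8 24.3 24.8 26. ]
707 ((446.29302978515625, 56.4398307800293), (22.878570556640625, 44.00889587402344), 82.49551391601562) 0.07015053870758037
672 ((433.7502746582031, -34.27967071533203), (21.81489372253418, 44.411537170410156), 81.45104217529297) 0.07029123893942496
turn x1 [-0.0, -0.0, 0.127] deg [-0.  -0.   3.6]
shift x8 [-0.604, 0.025, 0.276] total mm [-241.8   10.   110.5]
```

View pics/w3.png

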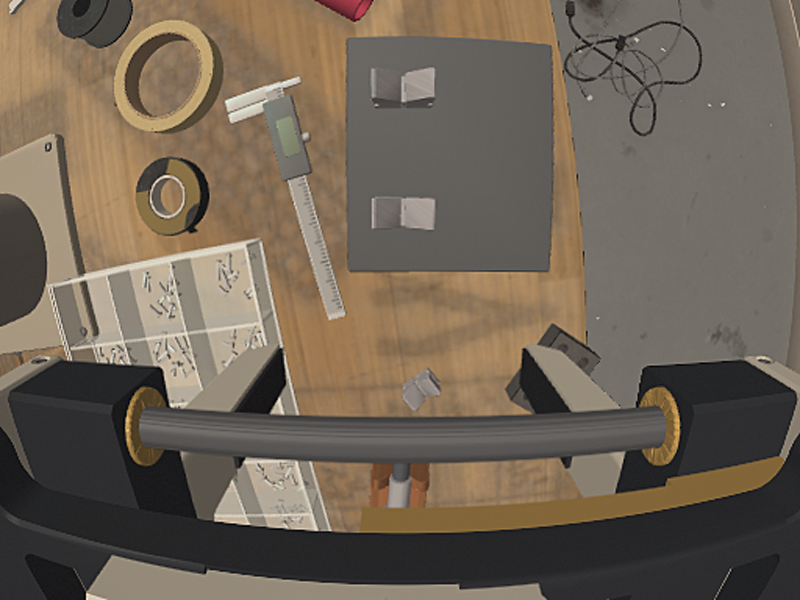

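{"fn": "apply_moves", "kwargs": {"moves": [[0, 0, 0, 0, 0, 0.127], [-0.62, 0.02, 0, 0, 0, 0], [-0.62, 0.02, -0.1, 0, 0, 0], [-0.62, 0.02, -0.1, 0, 0, 0], [-0.62, 0.02, -0.1, 0, 0, 0], [-0.62, 0.02, -0.1, 0, 0, 0], [-0.62, 0.02, 0, 0, 0, 0], [0, 0, 0, 0, 0, 0], [0, 0, 0, 0, 0, 0]]}}

```text
time_s: 19.9
eef_pos: [0.3949, -0.267, 0.2504]
tcp_rot: [[0.201, 0.98, -0.0], [0.98, -0.201, 0.001], [0.001, -0.001, -1.0]]
wrist_force: [0.4, 0.4, 0.1]
grip_width: 0.0932
finger_force: 0.0
```

```bash
python3 look.py w4.png shaft_mid; python3 - <<'E'
from fit import *
P=np.load('last.npz')['P'].reshape(-1,3)
m=(P[:,2]>.044)&(P[:,2]<.07)&(abs(P[:,0]-.388)<.06)&(abs(P[:,1]+.323)<.11)
Q=P[m]; (a,b),wh,ang=cv2.minAreaRect((Q[:,:2]*1000).astype(np.float32));print(a,b,wh,ang)
c=np.array([.388,-.323]); 
w,v=np.linalg.eigh(np.cov(Q[:,:2].T));e=v[:,1]*np.sign(v[1,1]);print(np.degrees(np.arctan2(e[1],e[0])))
t=(Q[:,:2]-c)@e; s=(Q[:,:2]-c)@[e[1],-e[0]]
for lo in range(-100,110,5):
    k=(t*1000>=lo)&(t*1000<lo+5)
    if k.sum()>3:
        kk=k&(Q[:,2]>Q[k,2].max()-.004)
        print(lo,k.sum(),'top',np.round(np.percentile(Q[k,2],95)*1000,1),'s',np.round(np.percentile(s[k],[3,97])*1000,1),'ridge s',np.round(s[kk].mean()*1000,1))
E
```

```text
19.9 [ 0.3949 -0.267   0.2504] [[0.201, 0.98, -0.0], [0.98, -0.201, 0.001], [0.001, -0.001, -1.0]] 0.09316547007894033 [0.4 0.4 0.1] [-40.2 -12.4 102.1   0.   90.3 -28.6]
shaft_mid 0.78 [263.5 223.3] [ 0.391 -0.327  0.058]
388.901123046875 -316.031494140625 (156.89002990722656, 49.88925552368164) 78.66026306152344
78.2875479634893
-70 60 top 51.5 s [-23.6  20.4] ridge s -0.4
-65 75 top 51.4 s [-22.2  21.4] ridge s 0.3
-60 63 top 52.0 s [-22.1  21.3] ridge s 0.5
-55 50 top 52.2 s [-8.5  9. ] ridge s 0.4
-50 46 top 52.1 s [-8.5  8.9] ridge s -0.4
-45 49 top 52.0 s [-8.5  8.8] ridge s 0.3
-40 46 top 51.6 s [-8.5  8.8] ridge s -0.4
-35 23 top 57.7 s [-13.2  14.3] ridge s 0.5
-30 86 top 58.6 s [-15.6  14.3] ridge s -0.7
-25 91 top 58.4 s [-16.3  15. ] ridge s -0.1
-20 96 top 58.5 s [-16.3  15.2] ridge s 0.1
-15 90 top 58.6 s [-15.3  15.3] ridge s -0.2
-10 94 top 58.6 s [-16.2  16.2] ridge s -0.5
-5 96 top 58.5 s [-15.   14.9] ridge s -0.1
0 100 top 58.9 s [-16.1  15.9] ridge s -1.0
5 97 top 58.7 s [-16.   15.9] ridge s -0.1
10 98 top 58.9 s [-14.8  14.5] ridge s -0.3
15 130 top 58.7 s [-14.6  14.3] ridge s 0.5
20 58 top 52.0 s [-8.7  8. ] ridge s 0.4
25 55 top 51.8 s [-8.8  8. ] ridge s 0.3
30 57 top 51.9 s [-8.4  8. ] ridge s -0.0
35 59 top 51.9 s [-8.7  7.9] ridge s -0.6
40 60 top 52.4 s [-8.6  9.2] ridge s -0.3
45 80 top 51.8 s [-21.6  21.6] ridge s -0.8
50 100 top 51.7 s [-22.   21.5] ridge s -0.5
55 101 top 51.7 s [-23.3  21.5] ridge s -0.2
60 46 top 49.6 s [-7.1  6.5] ridge s -0.2
65 40 top 49.2 s [-5.9  5.2] ridge s -0.0
70 42 top 49.2 s [-5.9  5.2] ridge s -0.4
75 40 top 49.0 s [-5.9  5.2] ridge s -0.2
80 43 top 48.7 s [-5.9  6. ] ridge s -0.1
85 8 top 47.8 s [-4.4  3.6] ridge s -0.4
```

```bash
python3 - <<'E'
from fit import *
plan([.3868,-.3289,.10],78.4)
P=np.load('last.npz')['P'].reshape(-1,3); s=(P[:,:2]-[.3868,-.3289])@[.979,-.203]; t=(P[:,:2]-[.3868,-.3289])@[.203,.979]
for a in range(-120,120,10):
    k=(s*1000>=a)&(s*1000<a+10)&(abs(t)<.03)&(P[:,2]<.1)
    if k.sum()>3: print(a,np.round(np.percentile(P[k,2],[5,95]),3),end=' ')
E
```

```text
turn x1 [-0.001, -0.001, 0.003] deg [-0.  -0.   0.1]
shift x5 [-0.253, 0.018, 0.602] total mm [-63.2   4.4 150.4]
-120 [0.   0.04] -110 [0.   0.04] -100 [0.   0.04] -90 [-0.001  0.044] -80 [-0.001  0.043] -70 [-0.002  0.001] -60 [-0.002  0.001] -50 [-0.002  0.   ] -40 [-0.002  0.001] -30 [-0.001  0.011] -20 [0.009 0.055] -10 [0.049 0.059] 0 [0.049 0.059] 10 [0.009 0.055] 20 [-0.001  0.011] 30 [-0.002  0.001] 40 [-0.002  0.001] 50 [-0.002  0.001] 60 [-0.002  0.001] 70 [-0.002  0.001] 80 [-0.002  0.001] 90 [-0.002  0.001] 100 [-0.002  0.001] 110 [-0.002  0.   ]
```

{"fn": "apply_moves", "kwargs": {"moves": [[-0.253, 0.018, 0.6, 0, 0, 0], [-0.253, 0.018, 0.6, 0, 0, 0], [-0.253, 0.018, 0.6, 0, 0, 0], [-0.253, 0.018, 0.6, 0, 0, 0], [-0.253, 0.018, 0.6, 0, 0, 0], [0, 0, 0, 0, 0, 0], [0, 0, 0.5, 0, 0, 0], [0, 0, 0.5, 0, 0, 0], [0, 0, 0.3, 0, 0, 0], [0, 0, 0.08, 0, 0, 0], [0, 0, 0, 0, 0, 0], [0, 0, 0, 0, 0, 0]], "grip": 0.62}}

```text
time_s: 21.2
eef_pos: [0.3877, -0.3304, 0.0332]
tcp_rot: [[0.2, 0.98, 0.001], [0.98, -0.2, -0.001], [-0.001, 0.002, -1.0]]
wrist_force: [-0.4, 0.2, -0.2]
grip_width: 0.0583
finger_force: 0.0
```

{"fn": "apply_moves", "kwargs": {"moves": [[0, 0, 0, 0, 0, 0], [0, 0, 0, 0, 0, 0], [0, 0, 0, 0, 0, 0], [0, 0, 0, 0, 0, 0], [0, 0, 0, 0, 0, 0], [0, 0, 0, 0, 0, 0], [0, 0, 0, 0, 0, 0]], "grip": 0, "grip_force": 40}}

```text
time_s: 21.9
eef_pos: [0.3857, -0.3299, 0.0318]
tcp_rot: [[0.2, 0.98, -0.002], [0.98, -0.2, 0.0], [-0.0, -0.002, -1.0]]
wrist_force: [-5.8, 0.7, 6.1]
grip_width: 0.033
finger_force: 40.0
```

{"fn": "apply_moves", "kwargs": {"moves": [[0, 0, -0.2, 0, 0, 0], [0, 0, -0.4, 0, 0, 0], [0, 0, -0.6, 0, 0, 0], [0, 0, -0.6, 0, 0, 0], [0, 0, -0.6, 0, 0, 0], [0, 0, 0, 0, 0, 0], [0, 0, 0, 0, 0, 0]]}}

```text
time_s: 22.6
eef_pos: [0.387, -0.3301, 0.1519]
tcp_rot: [[0.2, 0.98, 0.001], [0.98, -0.2, -0.001], [-0.001, 0.001, -1.0]]
wrist_force: [0.6, -0.9, -4.1]
grip_width: 0.0331
finger_force: 40.0
```

```bash
python3 - <<'E'
from h import *
state()
plan([.4398,.0113,.15],82.0)
E
```

```text
22.6 [ 0.387  -0.3301  0.1519] [[0.2, 0.98, 0.001], [0.98, -0.2, -0.001], [-0.001, 0.001, -1.0]] 0.033116144721349425 [ 0.6 -0.9 -4.1] [-46.2  -4.1 105.    0.   79.  -34.7]
turn x1 [0.002, 0.002, -0.124] deg [ 0.1  0.  -3.5]
shift x10 [0.691, 0.01, 0.004] total mm [345.4   4.8   1.9]
```

{"fn": "apply_moves", "kwargs": {"moves": [[0, 0, 0, 0, 0, -0.124], [0.3, 0.0048, 0, 0, 0, 0], [0.6, 0.009, 0, 0, 0, 0], [0.6, 0.009, 0, 0, 0, 0], [0.6, 0.009, 0, 0, 0, 0], [0.6, 0.009, 0, 0, 0, 0], [0.6, 0.009, 0, 0, 0, 0], [0.6, 0.009, 0, 0, 0, 0], [0.6, 0.009, 0, 0, 0, 0], [0.6, 0.009, 0, 0, 0, 0], [0.6, 0.009, 0, 0, 0, 0], [0.6, 0.009, 0, 0, 0, 0], [0.608, 0.009, 0, 0, 0, 0], [0, 0, 0, 0, 0, 0], [0, 0, 0.5, 0, 0, 0], [0, 0, 0.5, 0, 0, 0], [0, 0, 0.3, 0, 0, 0], [0, 0, 0, 0, 0, 0], [0, 0, 0, 0, 0, 0]]}}

```text
time_s: 24.5
eef_pos: [0.4389, 0.0114, 0.086]
tcp_rot: [[0.14, 0.99, -0.002], [0.99, -0.14, 0.0], [-0.0, -0.002, -1.0]]
wrist_force: [0.4, -0.2, -2.5]
grip_width: 0.033
finger_force: 40.0
```

```bash
python3 - <<'E'
from h import *
state()
plan([.4398,.0113,.0556],82.0)
E
```

```text
24.5 [0.4389 0.0114 0.086 ] [[0.14, 0.99, -0.002], [0.99, -0.14, 0.0], [-0.0, -0.002, -1.0]] 0.03304563709098895 [ 0.4 -0.2 -2.5] [ -5.2 -11.4 118.8  -0.   72.7   2.8]
turn x1 [-0.004, 0.0, -0.001] deg [-0.1  0.  -0. ]
shift x1 [-0.0, 0.018, 0.608] total mm [-0.   0.9 30.4]
```

{"fn": "apply_moves", "kwargs": {"moves": [[0, 0.01, 0.2, 0, 0, 0], [0, 0, 0.2, 0, 0, 0], [0, 0, 0.1, 0, 0, 0], [0, 0, 0.05, 0, 0, 0], [0, 0, 0, 0, 0, 0], [0, 0, 0, 0, 0, 0]]}}

```text
time_s: 25.1
eef_pos: [0.4406, 0.0113, 0.0593]
tcp_rot: [[0.139, 0.99, 0.0], [0.99, -0.139, -0.0], [0.0, 0.0, -1.0]]
wrist_force: [0.2, 0.2, -3.6]
grip_width: 0.0331
finger_force: 40.0
```

{"fn": "apply_moves", "kwargs": {"moves": [[0, 0, 0.02, 0, 0, 0], [0, 0, 0.02, 0, 0, 0], [0, 0, 0.02, 0, 0, 0], [0, 0, 0, 0, 0, 0], [0, 0, 0, 0, 0, 0]]}}

```text
time_s: 25.6
eef_pos: [0.4407, 0.0114, 0.0568]
tcp_rot: [[0.139, 0.99, 0.0], [0.99, -0.139, -0.0], [0.0, 0.0, -1.0]]
wrist_force: [-3.7, -0.3, 6.2]
grip_width: 0.033
finger_force: 40.0
```

{"fn": "apply_moves", "kwargs": {"moves": [[0, 0, 0, 0, 0, 0], [0, 0, 0, 0, 0, 0], [0, 0, 0, 0, 0, 0], [0, 0, 0, 0, 0, 0], [0, 0, -0.3, 0, 0, 0], [0, 0, -0.5, 0, 0, 0], [0, 0, -0.8, 0, 0, 0], [-0.5, 0, -0.9, 0, 0, 0], [-0.5, 0, -0.9, 0, 0, 0], [-0.5, 0.2, -0.7, 0, 0, 0], [-0.5, 0.2, 0, 0, 0, 0], [0, 0, 0, 0, 0, 0], [0, 0, 0, 0, 0, 0], [0, 0, 0, 0, 0, 0]], "grip": 0.62, "grip_force": 20}}

```text
time_s: 27.0
eef_pos: [0.446, -0.0883, 0.2577]
tcp_rot: [[0.139, 0.99, -0.002], [0.99, -0.139, 0.001], [0.001, -0.002, -1.0]]
wrist_force: [0.7, 0.5, 1.0]
grip_width: 0.0578
finger_force: 0.0
```

```bash
python3 look.py w5.png shaft_mid shaft_thread_c setup_block_c; python3 - <<'E'
from fit import *
P=np.load('last.npz')['P'].reshape(-1,3)
c=np.array([.4398,.0113]); e=np.array([.1392,.9903])
d=P[:,:2]-c; t=d@e; s=d@[e[1],-e[0]]
for lo in range(-90,100,6):
    k=(t*1000>=lo)&(t*1000<lo+6)&(abs(s)<.02)&(P[:,2]>.06)&(P[:,2]<.11)
    if k.sum()>3:
        kk=k&(P[:,2]>P[k,2].max()-.003)
        print(lo,np.round(np.percentile(P[k,2],90)*1000,1),np.round(s[kk].mean()*1000,1),end=' | ')
print()
fit('setup_block_c',.018,.035); fit('vblock_a_c',.058,.073)
plan([.5479,-.1963,.10],50.3)
E
```

```text
27.0 [ 0.446  -0.0883  0.2577] [[0.139, 0.99, -0.002], [0.99, -0.139, 0.001], [0.001, -0.002, -1.0]] 0.05777108951689361 [0.7 0.5 1. ] [-17.7 -16.1 104.5   0.   91.8  -9.7]
shaft_mid 0.55 [240.5  93.1] [0.441 0.011 0.083]
shaft_thread_c 0.76 [242.2  30.8] [0.453 0.086 0.071]
shaft_thread_c 0.74 [331.4 227.2] [ 0.489 -0.085  0.261]
shaft_thread_c 0.25 [268.3  97.9] [0.473 0.004 0.025]
setup_block_c 0.89 [332.4 231.6] [ 0.488 -0.086  0.267]
setup_block_c 0.23 [241.2  29.6] [0.452 0.086 0.073]
-84 73.2 1.2 | -78 73.1 0.6 | -72 73.7 0.8 | -66 75.6 -0.0 | -60 75.3 -0.1 | -54 74.9 0.0 | -48 75.4 0.2 | -42 75.2 0.5 | -36 75.6 -0.1 | -30 79.4 1.7 | -24 82.4 -0.4 | -18 82.3 0.2 | -12 82.6 0.3 | -6 82.0 -0.0 | 0 82.1 0.2 | 6 82.5 0.1 | 12 82.2 -0.0 | 18 82.3 -0.0 | 24 81.7 0.7 | 30 75.3 0.4 | 36 74.9 0.6 | 42 75.3 0.4 | 48 74.9 0.7 | 54 75.1 0.3 | 60 75.6 0.5 | 66 74.7 0.4 | 72 73.0 0.0 | 78 72.6 0.6 | 84 73.0 0.3 | 90 73.0 0.6 | 
setup_block_c 0.95 n 794 ctr 559.1 -182.1 size 42.4 50.6 ang 49.3 z [19.4 24.  24.6 25.2 26.3]
vblock_a_c 0.84 n 396 ctr 446.7 55.6 size 23.9 43.0 ang 82.4 z [60.7 63.5 66.1 67.9 69.6]
turn x4 [-0.0, -0.0, 0.277] deg [-0.  -0.  31.8]
shift x7 [-0.052, 0.42, 0.452] total mm [-18.1 147.  158.3]
```

View pics/w5.png

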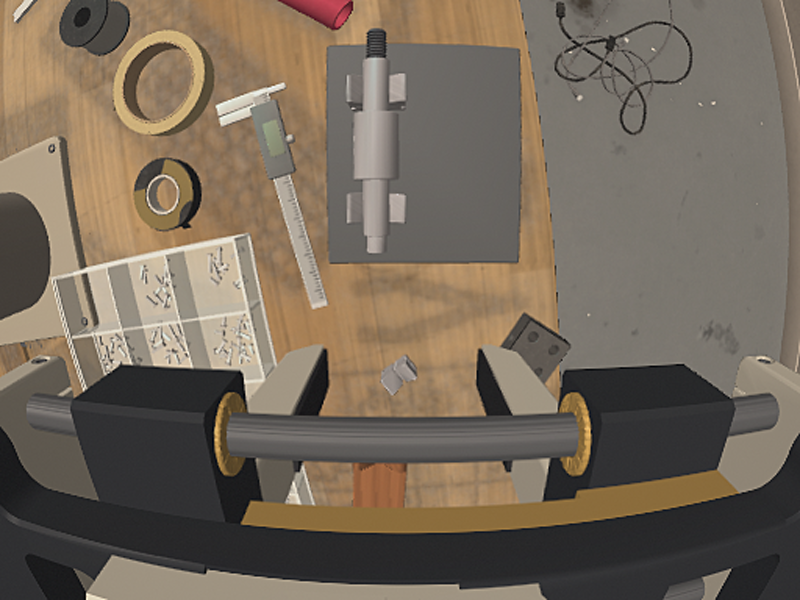

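{"fn": "apply_moves", "kwargs": {"moves": [[0, 0, 0, 0, 0, 0.277], [0, 0, 0, 0, 0, 0.277], [0, 0, 0, 0, 0, 0.277], [0, 0, 0, 0, 0, 0.277], [-0.052, 0.42, 0.452, 0, 0, 0], [-0.052, 0.42, 0.452, 0, 0, 0], [-0.052, 0.42, 0.452, 0, 0, 0], [-0.052, 0.42, 0.452, 0, 0, 0], [-0.052, 0.42, 0.452, 0, 0, 0], [-0.052, 0.42, 0.452, 0, 0, 0], [-0.052, 0.42, 0.452, 0, 0, 0], [0, 0, 0.6, 0, 0, 0], [0, 0, 0.6, 0, 0, 0], [0, 0, 0.4, 0, 0, 0], [0, 0, 0.17, 0, 0, 0], [0, 0, 0, 0, 0, 0], [0, 0, 0, 0, 0, 0], [0, 0, 0, 0, 0, 0]], "grip": 1}}

```text
time_s: 29.1
eef_pos: [0.5491, -0.1974, 0.0136]
tcp_rot: [[0.639, 0.769, 0.002], [0.769, -0.639, -0.001], [0.001, 0.003, -1.0]]
wrist_force: [-0.3, -0.4, -0.3]
grip_width: 0.093
finger_force: 0.0
```

{"fn": "apply_moves", "kwargs": {"moves": [[0, 0, 0, 0, 0, 0], [0, 0, 0, 0, 0, 0], [0, 0, 0, 0, 0, 0], [0, 0, 0, 0, 0, 0], [0, 0, 0, 0, 0, 0], [0, 0, 0, 0, 0, 0], [0, 0, 0, 0, 0, 0], [0, 0, 0, 0, 0, 0]], "grip": 0, "grip_force": 45}}

```text
time_s: 29.9
eef_pos: [0.5478, -0.1969, 0.0118]
tcp_rot: [[0.639, 0.769, -0.0], [0.769, -0.639, 0.0], [-0.0, -0.0, -1.0]]
wrist_force: [-0.9, 1.0, 1.7]
grip_width: 0.0506
finger_force: 45.0
```

{"fn": "apply_moves", "kwargs": {"moves": [[0, 0, -0.2, 0, 0, 0], [0, 0, -0.5, 0, 0, 0], [0, 0, -0.6, 0, 0, 0], [0, 0, -0.6, 0, 0, 0], [0, 0, -0.6, 0, 0, -0.277], [0, 0, 0, 0, 0, -0.277], [0, 0, 0, 0, 0, -0.277], [0, 0, 0, 0, 0, -0.277], [0, 0, 0, 0, 0, 0], [0, 0, 0, 0, 0, 0]]}}

```text
time_s: 30.9
eef_pos: [0.5474, -0.1968, 0.1364]
tcp_rot: [[0.143, 0.99, -0.001], [0.99, -0.143, 0.001], [0.0, -0.001, -1.0]]
wrist_force: [1.1, 0.2, -6.6]
grip_width: 0.0503
finger_force: 45.0
```

```bash
python3 - <<'E'
from h import *
state()
plan([.5191,.0002,.13],82.0)
E
```

```text
30.9 [ 0.5474 -0.1968  0.1364] [[0.143, 0.99, -0.001], [0.99, -0.143, 0.001], [0.0, -0.001, -1.0]] 0.050335055522724596 [ 1.1  0.2 -6.6] [-24.8   8.1  94.1  -0.   77.8 -16.6]
turn x1 [-0.003, -0.001, -0.008] deg [-0.1 -0.  -0.2]
shift x6 [0.637, -0.185, 0.021] total mm [191.1 -55.4   6.4]
```

{"fn": "apply_moves", "kwargs": {"moves": [[0.3, -0.087, 0, 0, 0, -0.008], [0.587, -0.17, 0, 0, 0, 0], [0.587, -0.17, 0, 0, 0, 0], [0.587, -0.17, 0, 0, 0, 0], [0.587, -0.17, 0, 0, 0, 0], [0.587, -0.17, 0, 0, 0, 0], [0.587, -0.17, 0, 0, 0, 0], [0, 0, 0, 0, 0, 0], [0, 0, 0.5, 0, 0, 0], [0, 0, 0.5, 0, 0, 0], [0, 0, 0.5, 0, 0, 0], [0, 0, 0.2, 0, 0, 0], [0, 0, 0, 0, 0, 0], [0, 0, 0, 0, 0, 0], [0, 0, 0, 0, 0, 0]]}}

```text
time_s: 32.4
eef_pos: [0.5204, -0.0004, 0.0537]
tcp_rot: [[0.136, 0.991, 0.003], [0.991, -0.136, -0.0], [0.0, 0.003, -1.0]]
wrist_force: [-0.5, 0.2, -6.5]
grip_width: 0.0508
finger_force: 45.0
```

```bash
python3 - <<'E'
from h import *
state()
plan([.5191,.0002,.0370],82.0)
E
```

```text
32.4 [ 5.204e-01 -4.000e-04  5.370e-02] [[0.136, 0.991, 0.003], [0.991, -0.136, -0.0], [0.0, 0.003, -1.0]] 0.050783463970089066 [-0.5  0.2 -6.5] [ -5.7   4.1 107.8  -0.   68.    2.1]
turn x1 [0.006, -0.0, 0.007] deg [ 0.2 -0.   0.2]
shift x1 [0.007, -0.027, 0.333] total mm [ 0.4 -1.3 16.7]
```

{"fn": "apply_moves", "kwargs": {"moves": [[0, -0.01, 0.13, 0, 0, 0], [0, 0, 0.1, 0, 0, 0], [0, 0, 0.04, 0, 0, 0], [0, 0, 0.02, 0, 0, 0], [0, 0, 0.02, 0, 0, 0], [0, 0, 0, 0, 0, 0], [0, 0, 0, 0, 0, 0]]}}

```text
time_s: 33.1
eef_pos: [0.5184, -0.0001, 0.0368]
tcp_rot: [[0.135, 0.991, -0.0], [0.991, -0.135, -0.0], [-0.0, -0.0, -1.0]]
wrist_force: [-5.4, 0.8, 1.6]
grip_width: 0.05
finger_force: 45.0
```

{"fn": "apply_moves", "kwargs": {"moves": [[0, 0, 0, 0, 0, 0], [0, 0, 0, 0, 0, 0], [0, 0, 0, 0, 0, 0], [0, 0, 0, 0, 0, 0], [0, 0, -0.3, 0, 0, 0], [0, 0, -0.7, 0, 0, 0], [0, 0, -0.8, 0, 0, 0], [0, 0, -0.8, 0, 0, 0], [0, 0, -0.8, 0, 0, 0], [0.4, -0.15, -0.8, 0, 0, 0], [0.6, -0.25, -0.8, 0, 0, 0], [0.6, -0.25, -0.6, 0, 0, 0], [0.6, -0.25, 0, 0, 0, 0], [0.6, -0.25, 0, 0, 0, 0], [0.6, -0.25, 0, 0, 0, 0], [0.6, -0.25, 0, 0, 0, 0], [0.6, -0.25, 0, 0, 0, 0], [0.4, -0.15, 0, 0, 0, 0], [0, 0, 0, 0, 0, 0], [0, 0, 0, 0, 0, 0]], "grip": 0.72}}

```text
time_s: 35.1
eef_pos: [0.4508, 0.2605, 0.3161]
tcp_rot: [[0.134, 0.991, 0.001], [0.991, -0.134, -0.0], [0.0, 0.001, -1.0]]
wrist_force: [0.3, -0.3, 0.3]
grip_width: 0.0672
finger_force: 0.0
```

```bash
python3 look.py w6.png gauge_grip gauge_foot setup_block_c; python3 - <<'E'
from fit import *
P=np.load('last.npz')['P'].reshape(-1,3)
fit('setup_block_c',.04,.06)
G=P[(abs(P[:,0]-.45)<.14)&(abs(P[:,1]-.31)<.08)&(P[:,2]<.2)]
def r(z0,z1,nm,x0=0,x1=1):
    Q=G[(G[:,2]>z0)&(G[:,2]<z1)&(G[:,0]>x0)&(G[:,0]<x1)]
    if len(Q)>8: print(nm,len(Q),cv2.minAreaRect((Q[:,:2]*1000).astype(np.float32)))
r(.042,.05,'base'); r(.15,.17,'coltop'); r(.03,.17,'all'); r(.085,.14,'arm'); r(.06,.13,'dial',0,.4)
h,b=np.histogram(G[:,2],np.arange(0,.18,.005)); print(h)
E
```

```text
35.1 [0.4508 0.2605 0.3161] [[0.134, 0.991, 0.001], [0.991, -0.134, -0.0], [0.0, 0.001, -1.0]] 0.06722305791616952 [ 0.3 -0.3  0.3] [24.4 -6.1 89.7 -0.  96.3 32.1]
gauge_grip 0.68 [253.7 125.7] [0.456 0.321 0.157]
gauge_foot 0.27 [271.4 323.8] [0.44  0.004 0.082]
setup_block_c 0.83 [311.9 302.2] [0.514 0.015 0.049]
setup_block_c 0.96 n 791 ctr 518.3 -2.5 size 65.3 51.7 ang 83.3 z [41.6 49.  49.7 50.3 51.4]
base 522 ((393.0556945800781, 339.42681884765625), (54.9361572265625, 181.54998779296875), 71.81874084472656)
coltop 227 ((452.55413818359375, 319.89776611328125), (15.72566032409668, 16.32520866394043), 87.61473846435547)
all 2038 ((393.14080810546875, 310.1411437988281), (165.80056762695312, 159.86053466796875), 0.15365926921367645)
arm 1033 ((415.08917236328125, 320.2044372558594), (101.38648986816406, 41.85563278198242), 0.5480179786682129)
dial 641 ((351.76531982421875, 349.8515625), (41.332557678222656, 112.02482604980469), 39.31742858886719)
[1855 4280 2569   30   60   92  110   12  158  370   15   13   16   22
   17   26   19   78  403  244  105  180    5   18    0    0    0    0
    0    0    0  227    0    0    0]
```

View pics/w6.png

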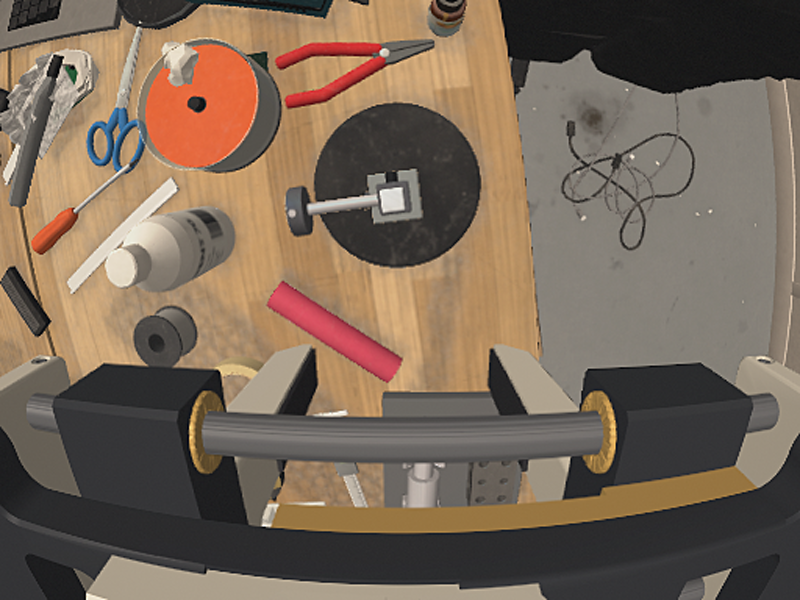

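```bash
python3 - <<'E'
from fit import *
P=np.load('last.npz')['P'].reshape(-1,3)
G=P[(abs(P[:,0]-.42)<.11)&(abs(P[:,1]-.318)<.045)&(P[:,2]<.2)]
for z in np.arange(.05,.125,.005):
    Q=G[(G[:,2]>z)&(G[:,2]<z+.005)]
    if len(Q)>2: print(round(z*1000),len(Q),np.round(Q[:,:2].min(0)*1000),np.round(Q[:,:2].max(0)*1000))
D=G[(G[:,0]<.39)&(G[:,2]>.075)];print('dial',cv2.minAreaRect((D[:,:2]*1000).astype(np.float32)),D.mean(0))
A=G[(G[:,0]>.395)&(G[:,0]<.432)&(G[:,2]>.08)]; 
if len(A)>10: print('armline',np.polyfit(A[:,0],A[:,1],1),A.mean(0),len(A))
B=G[(G[:,2]>.04)&(G[:,2]<.05)&(G[:,0]>.42)];print('base',len(B),cv2.minAreaRect((B[:,:2]*1000).astype(np.float32)))
E
```

```text
70 5 [379. 314.] [380. 330.]
75 10 [379. 307.] [380. 334.]
80 19 [379. 302.] [380. 340.]
85 78 [368. 299.] [458. 341.]
90 403 [366. 299.] [457. 342.]
95 244 [366. 301.] [466. 339.]
100 105 [366. 303.] [464. 337.]
105 180 [364. 307.] [380. 333.]
110 5 [371. 319.] [379. 322.]
115 18 [369. 318.] [376. 323.]
dial ((376.9797668457031, 319.7777099609375), (41.69923782348633, 25.24693489074707), 89.60417175292969) [0.37564228 0.32031596 0.10018818]
armline [-0.01506961  0.32622715] [0.41351487 0.31999564 0.09176385] 227
base 506 ((452.6092834472656, 319.63916015625), (45.60356903076172, 46.71971130371094), 89.7923583984375)
```

```bash
python3 - <<'E'
from h import *
plan([.4526,.3198,.19],89.5)
E
```

```text
turn x1 [0.0, 0.0, -0.256] deg [ 0.   0.  -7.3]
shift x4 [0.301, 0.004, 0.627] total mm [ 60.2   0.8 125.4]
```

{"fn": "apply_moves", "kwargs": {"moves": [[0, 0, 0, 0, 0, -0.256], [0.301, 0.004, 0, 0, 0, 0], [0.301, 0.004, 0.3, 0, 0, 0], [0.301, 0.004, 0.6, 0, 0, 0], [0.301, 0.004, 0.6, 0, 0, 0], [0, 0, 0.6, 0, 0, 0], [0, 0, 0.4, 0, 0, 0], [0, 0, 0, 0, 0, 0], [0, 0, 0, 0, 0, 0], [0, 0, 0, 0, 0, 0]], "grip": 0.48}}

```text
time_s: 36.35
eef_pos: [0.4528, 0.3215, 0.1916]
tcp_rot: [[0.008, 1.0, 0.002], [1.0, -0.008, 0.001], [0.001, 0.002, -1.0]]
wrist_force: [0.2, 0.2, 0.4]
grip_width: 0.0448
finger_force: 0.0
```

```bash
python3 - <<'E'
from h import *
state()
plan([.4526,.3198,.123],89.5)
E
```

```text
36.35 [0.4528 0.3215 0.1916] [[0.008, 1.0, 0.002], [1.0, -0.008, 0.001], [0.001, 0.002, -1.0]] 0.04476614420162666 [0.2 0.2 0.4] [30.1  1.5 95.2  0.  83.1 30.6]
turn x1 [0.004, -0.002, 0.001] deg [ 0.1 -0.1  0. ]
shift x2 [-0.017, -0.002, 0.686] total mm [-1.7 -0.2 68.6]
```

{"fn": "apply_moves", "kwargs": {"moves": [[-0.02, 0, 0.4, 0, 0, 0], [0, 0, 0.4, 0, 0, 0], [0, 0, 0.3, 0, 0, 0], [0, 0, 0.2, 0, 0, 0], [0, 0, 0.07, 0, 0, 0], [0, 0, 0, 0, 0, 0], [0, 0, 0, 0, 0, 0]]}}

```text
time_s: 37.05
eef_pos: [0.4527, 0.32, 0.1226]
tcp_rot: [[0.008, 1.0, 0.001], [1.0, -0.008, 0.001], [0.001, 0.001, -1.0]]
wrist_force: [0.4, 0.2, -0.1]
grip_width: 0.0447
finger_force: 0.0
```

{"fn": "apply_moves", "kwargs": {"moves": [[0, 0, 0, 0, 0, 0], [0, 0, 0, 0, 0, 0], [0, 0, 0, 0, 0, 0], [0, 0, 0, 0, 0, 0], [0, 0, 0, 0, 0, 0], [0, 0, 0, 0, 0, 0], [0, 0, 0, 0, 0, 0]], "grip": 0, "grip_force": 50}}

```text
time_s: 37.75
eef_pos: [0.4521, 0.3197, 0.1218]
tcp_rot: [[0.007, 1.0, -0.0], [1.0, -0.007, 0.0], [0.0, -0.0, -1.0]]
wrist_force: [-1.8, 0.4, 2.1]
grip_width: 0.0158
finger_force: 50.0
```

{"fn": "apply_moves", "kwargs": {"moves": [[0, 0, -0.1, 0, 0, 0], [0, 0, -0.2, 0, 0, 0], [0, 0, -0.5, 0, 0, 0], [0, 0, -0.6, 0, 0, 0], [0, 0, -0.6, 0, 0, 0], [0, 0, -0.6, 0, 0, 0.131], [0, 0, 0, 0, 0, 0.131], [0, 0, 0, 0, 0, 0], [0, 0, 0, 0, 0, 0]]}}

```text
time_s: 38.65
eef_pos: [0.4516, 0.3193, 0.2508]
tcp_rot: [[0.136, 0.991, -0.002], [0.991, -0.136, -0.001], [-0.001, -0.001, -1.0]]
wrist_force: [-0.4, 0.8, -7.4]
grip_width: 0.0151
finger_force: 50.0
```

```bash
python3 - <<'E'
from h import *
state()
plan([.5191,.0002,.24],82)
E
```

```text
38.65 [0.4516 0.3193 0.2508] [[0.136, 0.991, -0.002], [0.991, -0.136, -0.001], [-0.001, -0.001, -1.0]] 0.01510943147863379 [-0.4  0.8 -7.4] [30.  -0.2 90.8 -0.  89.6 37.8]
turn x1 [-0.003, 0.002, 0.006] deg [-0.1  0.1  0.2]
shift x10 [-0.613, 0.223, 0.022] total mm [-306.6  111.3   10.8]
```

{"fn": "apply_moves", "kwargs": {"moves": [[-0.2, 0.073, 0, 0, 0, 0.006], [-0.4, 0.145, 0, 0, 0, 0], [-0.5, 0.182, 0, 0, 0, 0], [-0.5, 0.182, 0, 0, 0, 0], [-0.5, 0.182, 0, 0, 0, 0], [-0.5, 0.182, 0, 0, 0, 0], [-0.5, 0.182, 0, 0, 0, 0], [-0.5, 0.182, 0, 0, 0, 0], [-0.5, 0.182, 0, 0, 0, 0], [-0.5, 0.182, 0, 0, 0, 0], [-0.5, 0.182, 0, 0, 0, 0], [-0.5, 0.182, 0, 0, 0, 0], [-0.4, 0.145, 0, 0, 0, 0], [-0.132, 0.048, 0, 0, 0, 0], [0, 0, 0, 0, 0, 0], [0, 0, 0, 0, 0, 0], [0, 0, 0, 0, 0, 0]]}}

```text
time_s: 40.35
eef_pos: [0.5191, 0.0013, 0.2515]
tcp_rot: [[0.14, 0.99, -0.0], [0.99, -0.14, 0.0], [0.0, -0.001, -1.0]]
wrist_force: [-0.2, 0.6, -6.4]
grip_width: 0.0157
finger_force: 50.0
```

```bash
python3 - <<'E'
from h import *
state()
plan([.5191,.0002,.175],82)
k,im,dp=snap('side'); cv2.imwrite('pics/s7.png',cv2.resize(im[130:270,190:350],(800,700)))
cv2.imwrite('pics/s7.png',cv2.resize(im[140:260,190:350],(800,600),interpolation=cv2.INTER_CUBIC))
E
```

```text
40.35 [0.5191 0.0013 0.2515] [[0.14, 0.99, -0.0], [0.99, -0.14, 0.0], [0.0, -0.001, -1.0]] 0.01573724733910493 [-0.2  0.6 -6.4] [-5.5 -5.6 95.9  0.  89.7  2.5]
turn x1 [-0.001, -0.001, -0.002] deg [-0. -0. -0.]
shift x3 [-0.007, 0.001, 0.51] total mm [-1.1  0.2 76.5]
```

View pics/s7.png

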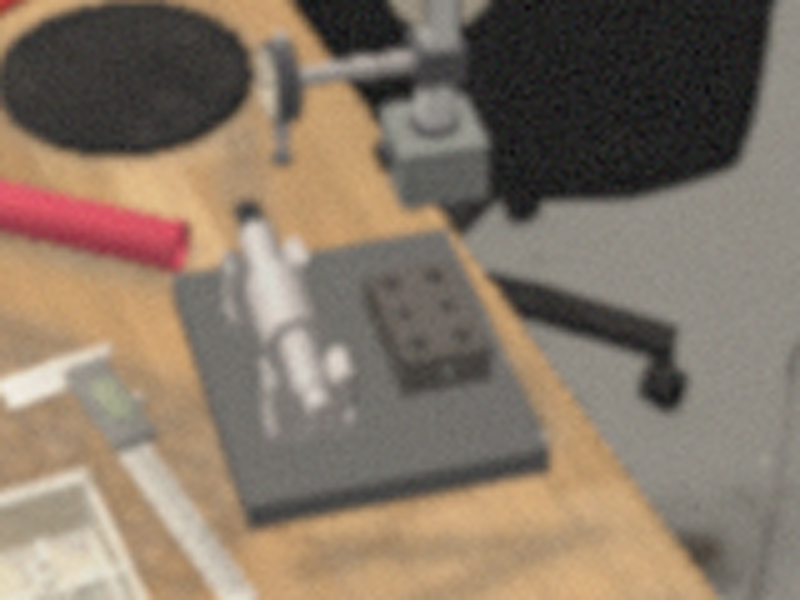

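{"fn": "apply_moves", "kwargs": {"moves": [[-0.02, 0, 0.3, 0, 0, 0], [0, 0, 0.4, 0, 0, 0], [0, 0, 0.4, 0, 0, 0], [0, 0, 0.2, 0, 0, 0], [0, 0, 0.2, 0, 0, 0], [0, 0, 0.1, 0, 0, 0], [0, 0, 0, 0, 0, 0], [0, 0, 0, 0, 0, 0], [0, 0, 0, 0, 0, 0]]}}

```text
time_s: 41.3
eef_pos: [0.5199, -0.0006, 0.1727]
tcp_rot: [[0.141, 0.99, 0.002], [0.99, -0.141, -0.0], [0.0, 0.002, -1.0]]
wrist_force: [-0.3, 0.3, -6.2]
grip_width: 0.016
finger_force: 50.0
```

```bash
python3 - <<'E'
from h import *
state()
plan([.5191,.0002,.1615],82)
E
```

```text
41.3 [ 0.5199 -0.0006  0.1727] [[0.141, 0.99, 0.002], [0.99, -0.141, -0.0], [0.0, 0.002, -1.0]] 0.016031830049985082 [-0.3  0.3 -6.2] [ -5.7  -3.3 101.9  -0.   81.2   2.4]
turn x1 [0.003, -0.0, -0.004] deg [ 0.1 -0.  -0.1]
shift x1 [0.014, -0.019, 0.224] total mm [ 0.7 -0.9 11.2]
```

{"fn": "apply_moves", "kwargs": {"moves": [[0.01, -0.005, 0.06, 0, 0, 0], [0, 0, 0.05, 0, 0, 0], [0, 0, 0.05, 0, 0, 0], [0, 0, 0.03, 0, 0, 0], [0, 0, 0.02, 0, 0, 0], [0, 0, 0, 0, 0, 0], [0, 0, 0, 0, 0, 0], [0, 0, 0, 0, 0, 0]]}}

```text
time_s: 42.1
eef_pos: [0.5192, -0.0, 0.1618]
tcp_rot: [[0.141, 0.99, 0.0], [0.99, -0.141, -0.0], [-0.0, 0.0, -1.0]]
wrist_force: [-3.3, -0.2, 4.2]
grip_width: 0.0161
finger_force: 50.0
```

{"fn": "apply_moves", "kwargs": {"moves": [[0, 0, 0, 0, 0, 0], [0, 0, 0, 0, 0, 0], [0, 0, 0, 0, 0, 0], [0, 0, 0, 0, 0, 0], [0, 0, -0.2, 0, 0, 0], [0, 0, -0.4, 0, 0, 0], [0, 0, -0.6, 0, 0, 0], [0, 0, -0.7, 0, 0, 0], [0, 0, -0.7, 0, 0, 0], [0, 0, -0.5, 0, 0, 0], [-0.5, -0.2, 0, 0, 0, 0], [-0.5, -0.2, 0, 0, 0, 0], [-0.5, -0.2, 0, 0, 0, 0], [-0.5, -0.2, 0, 0, 0, 0], [-0.5, 0, 0, 0, 0, 0], [0, 0, 0, 0, 0, 0], [0, 0, 0, 0, 0, 0]], "grip": 0.45}}

```text
time_s: 43.8
eef_pos: [0.4619, -0.1183, 0.3168]
tcp_rot: [[0.142, 0.99, 0.001], [0.99, -0.142, 0.0], [0.0, 0.001, -1.0]]
wrist_force: [0.3, -0.8, 0.9]
grip_width: 0.042
finger_force: 0.0
```

```bash
python3 look.py w8.png gauge_grip shaft_mid shaft_thread_c; python3 - <<'E'
from fit import *
P=np.load('last.npz')['P'].reshape(-1,3)
c=np.array([.4398,.0113]); e=np.array([.1392,.9903])
d=P[:,:2]-c; t=d@e; s=d@[e[1],-e[0]]
def r(nm,m):
    Q=np.c_[s,t][m]*1000
    if len(Q)>8: print(nm,len(Q),[np.round(x,1) for x in cv2.minAreaRect(Q.astype(np.float32))],np.round(P[m,2].max(),4))
near=(abs(t)<.06)&(s>-.06)&(s<.14)
r('coltop',near&(P[:,2]>.185)&(P[:,2]<.21)); r('base',near&(P[:,2]>.081)&(P[:,2]<.09)&(s>.045)); r('block',near&(P[:,2]>.045)&(P[:,2]<.055)&(s>.045)); r('dial',near&(P[:,2]>.1)&(P[:,2]<.17)&(s<.03))
k,im,dp=snap('side'); A=cv2.resize(im[120:260,180:340],(640,560),interpolation=cv2.INTER_CUBIC)
cv2.imwrite('pics/s8.png',A)
E
```

```text
43.8 [ 0.4619 -0.1183  0.3168] [[0.142, 0.99, 0.001], [0.99, -0.142, 0.0], [0.0, 0.001, -1.0]] 0.04195387624436191 [ 0.3 -0.8  0.9] [-20.5 -13.   95.8   0.   97.2 -12.4]
gauge_grip 0.73 [296.8  62.4] [ 0.516 -0.002  0.198]
gauge_grip 0.52 [231.4  51.4] [0.451 0.047 0.072]
shaft_mid 0.92 [227.6  79.7] [ 0.445 -0.001  0.127]
shaft_thread_c 0.62 [229.3 109.8] [ 0.437 -0.034  0.075]
shaft_thread_c 0.43 [227.7  23. ] [0.452 0.088 0.072]
coltop 322 [array([80.2, -0.4]), array([16.6, 16. ]), np.float64(87.5)] 0.1997
base 535 [array([80.2, -0.8]), array([46.1, 44.5]), np.float64(0.7)] 0.0899
block 490 [array([79.6,  0.8]), array([76.4, 49.9]), np.float64(89.9)] 0.0549
dial 684 [array([11. , -0.9]), array([40.1, 36.6]), np.float64(89.8)] 0.1573
```

View pics/w8.png

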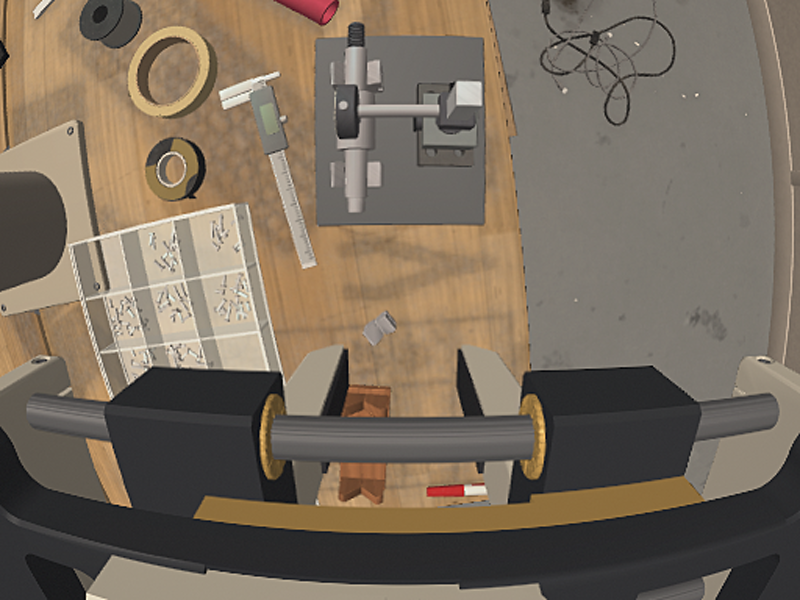

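View pics/s8.png

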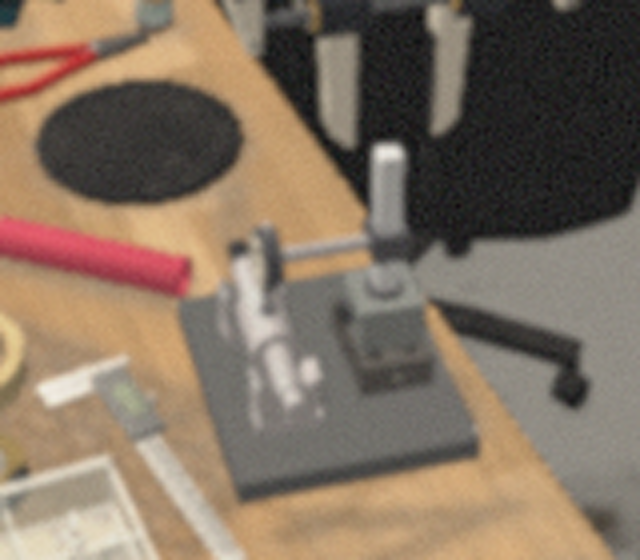

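The final views show what was asked. The gauge base sits square on the setup block, with its column 80 mm behind the shaft axis and its dial over the thick barrel. The shaft rests in both V-blocks with its thread to the left, and the gripper is clear of everything.

```bash
python3 -c "
from station import workorder
print(workorder.finish_job())"
```

```text
the job is handed in; nothing more can be done
None
```

The run-out check is set up and handed in at about 44 s of the 138 s allowed: the shaft lies in both large V-blocks with its thread to the left, the setup block is behind it, and the gauge stands on that with its foot over the thick barrel (the roughly 4 mm push-in follows from the measured heights; I didn't see it directly).

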